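Pack the painted ornaments into their gift trays

TASK

The four painted ornaments are dry: pack each one, painted face up, into the gift tray that is cut out in its shape, turned so that it lies flat on the floor of the recess. Lay them in gently, do not drop them, as the paint chips; and do not disturb the paint pot or the water cup.

Things in the scene. Friction and masses are not known exactly. Their poses are not given: they have to be found in the camera images.
- tree: Green fir-tree ornament (two tiers, trunk), 82 mm along its x, 72 wide. +x points to the tree's top. Plywood silhouette 6 mm thick; on its middle a white upright round medallion, 34 mm diameter, 10 mm high, to grip by (16 mm thick in all). Origin: centre of the underside, below the medallion; z up through the painted face. Loose, 28 g, painted face up on the desk.
- star: Golden five-pointed star ornament, 82 mm across. A point lies along +x; it repeats every 72 degrees. Plywood silhouette 6 mm thick; on its middle a white upright round medallion, 34 mm diameter, 10 mm high, to grip by (16 mm thick in all). Origin: centre of the underside, below the medallion; z up through the painted face. Loose, 28 g, painted face up on the desk.
- snowflake: Blue snowflake ornament, six blunt arms, 79 mm across. An arm lies along +x; it repeats every 60 degrees. Plywood silhouette 6 mm thick; on its middle a white upright round medallion, 34 mm diameter, 10 mm high, to grip by (16 mm thick in all). Origin: centre of the underside, below the medallion; z up through the painted face. Loose, 28 g, painted face up on the desk.
- heart: Red heart ornament, 69 mm along its x, 76 wide. +x points to the notch between the lobes, -x to the tip. Plywood silhouette 6 mm thick; on its middle a white upright round medallion, 34 mm diameter, 10 mm high, to grip by (16 mm thick in all). Origin: centre of the underside, below the medallion; z up through the painted face. Loose, 28 g, painted face up on the desk.
- tree_tray: Gift tray of the fir-tree: plywood board 112 x 112 x 9 mm with a recess 5 mm deep in the fir-tree's outline, 7 mm larger all round, lined dark green. Origin: centre of the underside, under the middle of the cut-out; the ornament's origin belongs 4 mm above it (recess floor), axes alike. +x: top of the cut-out tree. Loose, 110 g.
- star_tray: Gift tray of the star: plywood board 112 x 112 x 9 mm with a recess 5 mm deep in the star's outline, 7 mm larger all round, lined dark gold. Origin: centre of the underside, under the middle of the cut-out; the ornament's origin belongs 4 mm above it (recess floor), axes alike. +x: a point of the cut-out star. Loose, 110 g.
- snowflake_tray: Gift tray of the snowflake: plywood board 112 x 112 x 9 mm with a recess 5 mm deep in the snowflake's outline, 7 mm larger all round, lined dark blue. Origin: centre of the underside, under the middle of the cut-out; the ornament's origin belongs 4 mm above it (recess floor), axes alike. +x: an arm of the cut-out snowflake. Loose, 110 g.
- heart_tray: Gift tray of the heart: plywood board 112 x 112 x 9 mm with a recess 5 mm deep in the heart's outline, 7 mm larger all round, lined dark red. Origin: centre of the underside, under the middle of the cut-out; the ornament's origin belongs 4 mm above it (recess floor), axes alike. +x: notch of the cut-out heart. Loose, 110 g.
- paint_pot: Bystander: closed orange paint pot with a white cap, 43 mm in diameter, 48 mm high. Origin: centre of its underside. Loose.
- water_cup: Bystander: red water cup with a red lid, 74 mm in diameter, 80 mm high. Origin: centre of its underside. Loose.
Things that resemble listed ones, but are neither listed nor needed, are in the scene too. What is shaped like the tree_tray but pink is not meant.

How it is judged:
By the outcome, as a careful person would: the job done as asked, in the order asked, and still so for the second after the job is handed in, with the robot touching nothing.
It also fails if it takes over 90 s, if anything falls off the work surface, if the arm or the gripper's body presses on something with over 40 N, if the wrist force passes 120 N, or if a joint passes its speed limit or range.

ROBOT

A 6-joint arm with a two-finger parallel gripper is mounted at the origin on the work surface. World frame = base frame: x ahead of the robot, y to its left, z up, the work surface at z = 0. Lengths are in m, angles in rad, forces in N, time in s.
With the tool pointing down it reaches from about 0.35 to 0.85 m from the base axis. Payload 8.1 kg.
Tool frame: the origin (TCP) lies between the finger pads; the fingertips stand 14 mm ahead of it and the grasp point (between the pads) lies 5 mm behind it (robot.tcp_to_tips is the z of the fingertips in the tool frame, in m); z points along the fingers, y is the line along which they close (so a half turn about z gives the same grasp; the last joint's range is limited). The gripper opens to 93 mm and grips with 3 to 60 N. Pads are 15 mm wide; open, the fingers measure 128 mm over their backs; the gripper's body (75 mm by 188 mm) begins 65 mm behind the grasp point.
Start: joints at [-1.369, 0.13, 1.488, -0, 1.523, -0.085], TCP at [0.17, -0.575, 0.233] pointing down, gripper open.
Joint ranges: [-2.96, 2.96], [-0.89, 2.26], [0.02, 2.5], [-1.34, 4.48], [0, 2.73], [-2.66, 2.66]. Speed limits (rad/s): [2.39, 2.39, 2.79, 3.14, 3.14, 3.14].

INTERFACE

Orientations are given as a rotation vector (axis times angle).
In Python, from plant import sensors, read_camera, robot gives the robot as it stands.
- The arm moves only by the tool jog_arm, called after ">>>" as name([rows], argument=value, ...), one row to a line, values as JSON. Schema: {"type":"object","properties":{"rows":{"type":"array","items":{"type":"array","prefixItems":[{"type":"number"},{"type":"array","items":{"type":"number"},"minItems":3,"maxItems":3},{"type":"number"}],"minItems":3,"maxItems":3},"minItems":1,"maxItems":20},"grip_n":{"type":"number"},"only":{"type":"string"},"quiet":{"type":"boolean"},"lines":{"type":"string"}},"required":["rows"],"additionalProperties":false}. rows is a list of rows, 1 to 20 of them, each written [opening, [dx, dy, dz], turn]: the finger opening in m, then dx, dy, dz in normalised numbers (1 is 80 cm), then a turn about the tool's z in fractions of the full range, 1 being pi rad; each row shifts and turns the commanded pose from where the row before left it, along the tool's axes as they then stand; what a row does not reach is not made up. A row lasts 1/10 s, in which the tool goes at most 0.05 m and 0.15 rad, less where a joint would pass 70% of its speed; a pose out of reach is approached as far as the arm can. The fingers move at their own pace and stop on an object; grip_n is the grip in N (left out, the last holds). Time passes only in rows, so rows that do not move let the fingers close. The tool returns the time, the measured TCP pose, the force, the opening and the grip force at its end. only (a regular expression) keeps the lines of the reply that match it, lines (a string "A,B") keeps lines A to B, and quiet returns only ok. Input that does not fit is refused with a message, and nothing moves.
- sensors.read_state(): the state, without advancing time (a new reading comes with each control period).
- read_camera(name): name is "scene" or "top" or "wrist"; returns a dict with "image" (420x560x3 uint8, red, green, blue), "depth" (420x560 float32, m along the optical axis (not along the pixel's ray), 0 where there is no reading), "fx", "fy", "cx", "cy" (pixels), "dist" ([k1, k2, p1, p2, k3] as OpenCV has them; the pictures are not rectified), "R" (3x3) and "t" (3): a world point X has camera coordinates R X + t. Camera axes: x right, y down, z forward; pixel columns grow to the right and rows downward; lengths in m; the calibration is good to about 2 mm. A picture is of the moment at which its call begins.
- robot.close_job(): hands the job in; it is judged then, once.
The state is a dict: "t": time; "q": joint angles; "dq": joint speeds; "joint_torque": joint torques, N m; "tool_pos": TCP position; "orientation": TCP orientation; "force": force on the tool from outside, world axes, zero at the start; "wrist_torque": the same for the moment, N m; "opening": finger opening in m; "gripper_force": force on a finger pad.
Only numpy, scipy, OpenCV 4.12 (cv2) and the standard library are available. Lean on these libraries where they do the work, as an engineer would, in place of code of your own. Each camera call takes 0.05 s, during which the arm holds its last target. There are 200 camera calls.

## Working session

There is one attempt and no reset: what is moved stays moved. The work goes in short steps, Python scripts to look and compute and a tool call to move; the robot and the scene stay as the last step left them, time stands still between calls to the robot, and variables do not carry over. Pictures are saved under pics/ and viewed, at most 14 in all, crops included, and the job is handed in when it is done.

```bash
mkdir -p pics; ls
```

Create h.py:
```python
import numpy as np,cv2,pickle
from plant import sensors,read_camera,robot
def snap(n,fn=None):
    c=read_camera(n)
    if fn: cv2.imwrite('pics/'+fn,c['image'][:,:,::-1])
    pickle.dump(c,open('/tmp/%s.pkl'%n,'wb')); return c
def K(c): return np.array([[c['fx'],0,c['cx']],[0,c['fy'],c['cy']],[0,0,1.]])
def onplane(c,uv,z):
    n=cv2.undistortPoints(np.float64(uv).reshape(-1,1,2),K(c),np.float64(c['dist'])).reshape(-1,2)
    R=np.array(c['R']);t=np.array(c['t']);d=np.c_[n,np.ones(len(n))]@R; o=-R.T@t
    return o+d*((z-o[2])/d[:,2])[:,None]
```

Run:
```python
from h import *
for n in('top','scene'):
    c=snap(n,n+'1.png'); print(n,-np.array(c['R']).T@c['t'],c['R'][2],c['fx'])
s=sensors.read_state();print(s['t'],s['tool_pos'],s['orientation'],s['opening'])
```

```text
pics
top [0.42032213 0.07073498 1.35716264] [ 0.07041321  0.02386029 -0.9972325 ] 538.907063503205
scene [0.8052342  0.62139489 0.80339646] [-0.27822318 -0.55438442 -0.78437859] 391.4292303737981
0.1 [ 0.16966881 -0.57500368  0.23169138] [-3.10770815e+00 -4.48770839e-01  1.19792188e-04] 0.09299181647910279
```

View pics/top1.png

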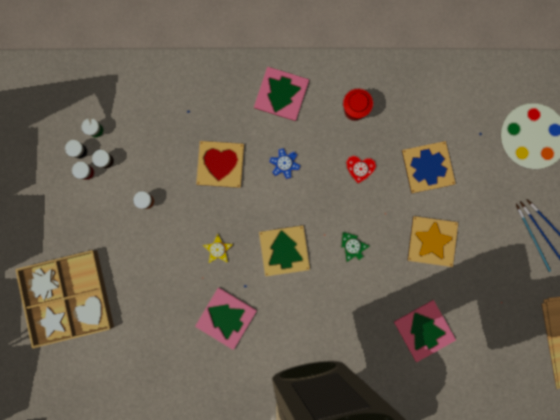

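View pics/scene1.png

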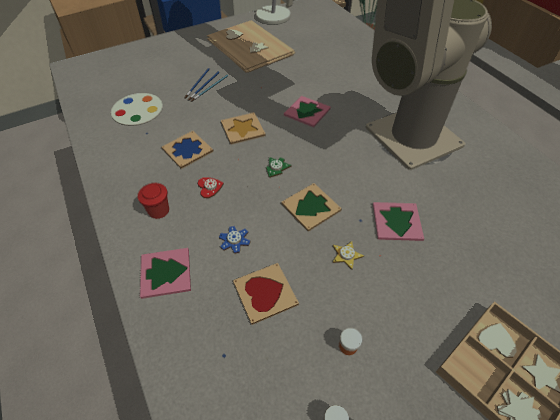

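The top view shows ornaments at: snowflake (285,163), heart (360,168), star (217,249), tree (353,246). Their trays are: heart (220,163), snowflake (429,167), star (433,241), tree (285,250). The pink boards are decoys. The cup is at (358,103) and the pot probably at (143,200).

Create m.py:
```python
from h import *
SEED=dict(tree=(353,246),star=(217,249),snowflake=(285,163),heart=(360,168))
TSEED=dict(tree=(285,250),star=(433,241),snowflake=(429,167),heart=(220,163))
N=dict(tree=(1,2,3),star=(5,),snowflake=(6,),heart=(1,2,3))
# hue masks (H range list, OpenCV 0..180)
HUE=dict(tree=[(40,90)],star=[(15,35)],snowflake=[(95,130)],heart=[(0,9),(168,180)])
def hm(hsv,name,smin=90):
    m=np.zeros(hsv.shape[:2],np.uint8)
    for a,b in HUE[name]: m|=cv2.inRange(hsv,(a,smin,40),(b,255,255))
    return m
def comp(m,uv):
    n,l,s,c=cv2.connectedComponentsWithStats(m)
    i=min((k for k in range(1,n) if s[k,4]>80),key=lambda k:np.hypot(*(c[k]-uv)))
    return np.uint8(l==i)*255
def outer(m):
    cs,_=cv2.findContours(m,cv2.RETR_EXTERNAL,cv2.CHAIN_APPROX_NONE)
    return max(cs,key=cv2.contourArea).reshape(-1,2).astype(float)
def phases(P,c,ns):
    # harmonic phase of the radius profile; angle of a peak
    d=P[:,:2]-c; th=np.arctan2(d[:,1],d[:,0]); r=np.hypot(*d.T); o=np.argsort(th)
    g=np.linspace(-np.pi,np.pi,720,endpoint=False); rr=np.interp(g,th[o],r[o],period=2*np.pi)
    out=[]
    for n in ns:
        z=(rr*np.exp(1j*n*g)).mean()*2; out.append((n,round(np.degrees(np.angle(z))/n,1),round(1000*abs(z),1)))
    return out
```

Create meas.py:
```python
from m import *
c=pickle.load(open('/tmp/top.pkl','rb')); hsv=cv2.cvtColor(c['image'],cv2.COLOR_RGB2HSV)
for n in SEED:
    u,v=SEED[n]; w=np.zeros((420,560),np.uint8); cv2.circle(w,(u,v),20,255,-1)
    white=cv2.inRange(hsv,(0,0,120),(180,75,255))&w
    body=cv2.morphologyEx(hm(hsv,n)&w,cv2.MORPH_CLOSE,np.ones((3,3)))|0
    cc=comp(body|white,(u,v)); C=outer(comp(body,(u,v)))
    W=outer(cv2.morphologyEx(white,cv2.MORPH_CLOSE,np.ones((5,5)))); (ux,vx),r=cv2.minEnclosingCircle(W.astype(np.float32))
    p=onplane(c,[(ux,vx)],.016)[0]; P=onplane(c,C,.004)
    print(n,'orn',p.round(4),'r%.1f'%r,phases(P,p[:2],N[n]),np.ptp(P,0).round(3)[:2])
for n in TSEED:
    u,v=TSEED[n]; w=np.zeros((420,560),np.uint8); cv2.circle(w,(u,v),40,255,-1)
    wood=cv2.inRange(hsv,(8,60,110),(25,255,255))&w
    rec=comp(hm(hsv,n)&w,(u,v)) if n!='star' else None
    B=outer(comp(cv2.morphologyEx(wood,cv2.MORPH_CLOSE,np.ones((3,3))),(u,v)))
    PB=onplane(c,B,.009); (cx,cy),(a,b),ang=cv2.minAreaRect((PB[:,:2]*1000).astype(np.float32))
    p=np.array([cx,cy])/1000
    if rec is None:
        print('star tray hues',hsv[v,u],hsv[v+22,u],hsv[v,u+22]); rec=comp(cv2.inRange(hsv,(0,int(hsv[v,u][1])-25,0),(180,255,int(hsv[v,u][2])+15))&w,(u,v))
    C=outer(rec); P=onplane(c,C,.009)
    print(n,'tray',p.round(4),'%.0fx%.0f ang %.1f'%(a,b,ang),phases(P,p,N[n]),np.ptp(P,0).round(3)[:2])
```

```bash
python3 meas.py
```

```text
tree orn [ 0.4375 -0.0792  0.016 ] r20.0 [(1, np.float64(-140.7), np.float64(4.2)), (2, np.float64(25.7), np.float64(0.5)), (3, np.float64(35.3), np.float64(1.5))] [0.045 0.057]
star orn [0.4265 0.2613 0.016 ] r19.8 [(5, np.float64(2.0), np.float64(7.2))] [0.071 0.076]
snowflake orn [0.6442 0.0912 0.016 ] r20.0 [(6, np.float64(14.8), np.float64(6.9))] [0.074 0.074]
heart orn [ 0.6327 -0.0968  0.016 ] r20.0 [(1, np.float64(-29.0), np.float64(2.9)), (2, np.float64(80.8), np.float64(2.2)), (3, np.float64(50.5), np.float64(5.7))] [0.071 0.078]
tree tray [0.4251 0.0931] 119x117 ang 9.1 [(1, np.float64(-138.3), np.float64(2.3)), (2, np.float64(8.6), np.float64(4.8)), (3, np.float64(7.9), np.float64(3.9))] [0.09  0.077]
star tray hues [ 20 255 156] [ 20 127 161] [ 19 130 145]
star tray [ 0.4518 -0.2779] 120x119 ang 82.3 [(5, np.float64(-7.6), np.float64(8.7))] [0.085 0.087]
snowflake tray [ 0.6385 -0.2691] 119x120 ang 12.0 [(6, np.float64(12.2), np.float64(6.6))] [0.084 0.085]
heart tray [0.6428 0.2585] 117x119 ang 86.3 [(1, np.float64(-29.0), np.float64(4.4)), (2, np.float64(83.3), np.float64(1.6)), (3, np.float64(55.4), np.float64(5.6))] [0.077 0.084]
```

Units first: shifts go in shares of 80 cm and turns go in shares of pi rad. So -0.028 m / 0.8 = -0.035.

>>> jog_arm([
  [0.093,[0.035,-0.035,0],0],
  [0.093,[0.035,-0.035,0],0],
  [0.093,[0.035,-0.035,0],0],
  [0.093,[0.035,-0.035,0],0],
  [0.093,[0.035,-0.035,0],0],
  [0.093,[0.035,-0.035,0],0],
  [0.093,[0.035,-0.035,0],0],
  [0.093,[0.035,-0.035,0],0],
  [0.093,[0.035,-0.035,0],0],
  [0.093,[0.035,-0.035,0],0],
  [0.093,[0.035,-0.035,0],0],
  [0.093,[0.035,-0.035,0],0],
  [0.093,[0.035,-0.035,0],0],
  [0.093,[0.035,-0.035,0],0],
  [0.093,[0,0,0],0],
], grip_n=20)

```text
t: 1.6
tool_pos: [0.4359, -0.0848, 0.2323]
orientation: [-3.107, -0.456, -0.0]
force: [0.1, -0.1, -0.5]
opening: 0.0931
gripper_force: 0.0
```

Run:
```python
from h import *
c=snap('wrist','w1.png'); print(-np.array(c['R']).T@c['t'],c['R'],c['fx'])
s=sensors.read_state();print(s['tool_pos'],s['orientation'],s['q'])
snap('top','top2.png')
```

```text
[ 0.51191212 -0.06280806  0.38459459] [[ 0.28810456 -0.95759726 -0.00180331]
 [-0.91780597 -0.27666912  0.28475673]
 [-0.27318119 -0.08038463 -0.95859812]] 329.768397555499
[ 0.43515165 -0.08671066  0.23222465] [-3.10780901e+00 -4.55608426e-01  1.17690645e-03] [-3.12482576e-01 -3.04718182e-01  1.89888394e+00  1.75063816e-04
  1.54834869e+00  9.67181223e-01]
```

View pics/w1.png

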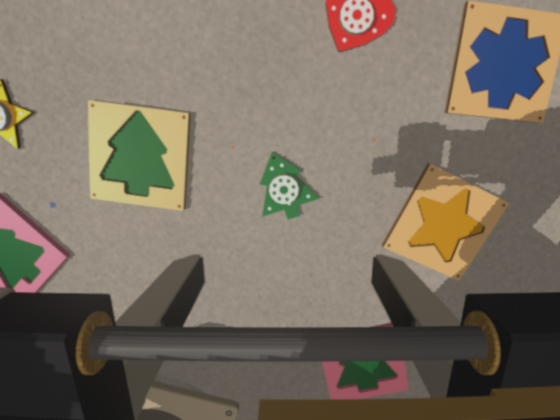

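The wrist view shows the tree ornament at (283,190) with its trunk down-right at (293,215). Also visible are the tree tray (139,155), the star tray (446,222), the heart (358,15), and the snowflake tray (505,65).

Create w.py:
```python
from m import *
def orn(c,n,uv,R):
    hsv=cv2.cvtColor(c['image'],cv2.COLOR_RGB2HSV); w=np.zeros((420,560),np.uint8); cv2.circle(w,tuple(map(int,uv)),R,255,-1)
    body=comp(hm(hsv,n,100)&w,uv); C=outer(cv2.morphologyEx(body,cv2.MORPH_CLOSE,np.ones((3,3))))
    fill=np.zeros_like(w); cv2.drawContours(fill,[C.astype(np.int32)],-1,255,-1)
    er=cv2.inRange(hsv,(0,0,110),(180,75,255))&cv2.erode(fill,np.ones((3,3)))
    W=outer(comp(cv2.morphologyEx(er,cv2.MORPH_CLOSE,np.ones((7,7))),uv)); h=cv2.convexHull(W.astype(np.float32))
    P=onplane(c,h.reshape(-1,2),.016); (x,y),r=cv2.minEnclosingCircle((P[:,:2]*1000).astype(np.float32))
    p=np.array([x,y])/1000; Q=onplane(c,C,.006)
    print(n,'orn',p.round(4),'r%.1fmm'%r,[tuple(map(float,a)) for a in phases(Q,p,N[n])]); return p
def tray(c,n,uv,R):
    hsv=cv2.cvtColor(c['image'],cv2.COLOR_RGB2HSV); w=np.zeros((420,560),np.uint8); cv2.circle(w,tuple(map(int,uv)),R,255,-1)
    rec=comp((hm(hsv,n,100) if n!='star' else cv2.inRange(hsv,(15,205,0),(30,255,255)))&w,uv)
    wood=(cv2.inRange(hsv,(8,60,90),(32,255,255))&w)|rec
    PB=onplane(c,outer(comp(cv2.morphologyEx(wood,cv2.MORPH_OPEN,np.ones((5,5))),uv)),.009); (cx,cy),(a,b),g=cv2.minAreaRect((PB[:,:2]*1000).astype(np.float32))
    p=np.array([cx,cy])/1000; P=onplane(c,outer(rec),.009)
    print(n,'tray',p.round(4),'%.0fx%.0f ang %.1f'%(a,b,g),[tuple(map(float,a)) for a in phases(P,p,N[n])]); return p
```

Run:
```python
from w import *
c=pickle.load(open('/tmp/wrist.pkl','rb'))
orn(c,'tree',(284,190),48);tray(c,'tree',(139,155),80);tray(c,'star',(446,222),75)
c=pickle.load(open('/tmp/top.pkl','rb'));orn(c,'tree',(353,246),22);tray(c,'heart',(220,163),40);tray(c,'snowflake',(429,167),40);tray(c,'star',(433,241),40);tray(c,'tree',(285,250),40)
```

```text
Traceback (most recent call last):
  File "w.py", line 7, in orn
    W=outer(comp(cv2.morphologyEx(er,cv2.MORPH_CLOSE,np.ones((7,7))),uv)); h=cv2.convexHull(W.astype(np.float32))
            ~~~~^^^^^^^^^^^^^^^^^^^^^^^^^^^^^^^^^^^^^^^^^^^^^^^^^^^^^^^^
  File "m.py", line 13, in comp
    i=min((k for k in range(1,n) if s[k,4]>80),key=lambda k:np.hypot(*(c[k]-uv)))
ValueError: min() iterable argument is empty
```

Run:
```python
s=open('w.py').read()
i=s.index("    body=comp"); j=s.index("    P=onplane(c,h.resh")
s=s[:i]+'''    body=hm(hsv,n,100)&w; pts=cv2.findNonZero(body); hull=np.zeros_like(w); cv2.drawContours(hull,[cv2.convexHull(pts)],-1,255,-1)
    er=cv2.morphologyEx(cv2.inRange(hsv,(0,0,135),(180,80,255))&hull,cv2.MORPH_CLOSE,np.ones((5,5)))
    W=outer(comp(er,uv)); h=cv2.convexHull(W.astype(np.float32)); C=outer(comp(cv2.morphologyEx(body|er,cv2.MORPH_CLOSE,np.ones((3,3))),uv))
'''+s[j:]
open('w.py','w').write(s)
```

Create t.py:
```python
from w import *
c=pickle.load(open('/tmp/wrist.pkl','rb'))
hsv=cv2.cvtColor(c['image'],cv2.COLOR_RGB2HSV)
print(hsv[178,283],hsv[200,270],hsv[190,340],hsv[165,275])
orn(c,'tree',(284,190),48);tray(c,'tree',(139,155),80);tray(c,'star',(446,222),75)
c=pickle.load(open('/tmp/top.pkl','rb'));tray(c,'heart',(220,163),40);tray(c,'snowflake',(429,167),40);tray(c,'star',(433,241),40);tray(c,'tree',(285,250),40)
```

```bash
python3 t.py
```

```text
[ 35  14 203] [ 64 126 123] [ 17  38 153] [ 64 124 121]
tree orn [ 0.4283 -0.0779] r25.7mm [(1.0, -31.5, 4.5), (2.0, 33.3, 3.9), (3.0, 30.7, 4.9)]
tree tray [0.4243 0.0902] 114x115 ang 8.8 [(1.0, -12.2, 3.0), (2.0, 16.0, 5.6), (3.0, -3.0, 2.8)]
star tray [ 0.4509 -0.2783] 117x114 ang 82.4 [(5.0, -7.6, 5.3)]
heart tray [0.6429 0.2574] 118x119 ang 86.5 [(1.0, -16.0, 3.9), (2.0, 86.3, 1.7), (3.0, 55.6, 5.7)]
snowflake tray [ 0.638  -0.2692] 119x120 ang 12.3 [(6.0, 12.1, 6.7)]Traceback (most recent call last):
  File "t.py", line 6, in <module>
    c=pickle.load(open('/tmp/top.pkl','rb'));tray(c,'heart',(220,163),40);tray(c,'snowflake',(429,167),40);tray(c,'star',(433,241),40);tray(c,'tree',(285,250),40)
                                                                                                           ~~~~^^^^^^^^^^^^^^^^^^^^^^^
  File "w.py", line 12, in tray
    rec=comp((hm(hsv,n,100) if n!='star' else cv2.inRange(hsv,(15,205,0),(30,255,255)))&w,uv)
  File "m.py", line 13, in comp
    i=min((k for k in range(1,n) if s[k,4]>80),key=lambda k:np.hypot(*(c[k]-uv)))
ValueError: min() iterable argument is empty
```

```bash
sed -i 's/(0,0,135),(180,80,255)/(0,0,WV),(180,80,255)/; s/^from m import \*/from m import *\nWV=178/' w.py
```

Create t.py:
```python
import w; from w import *
c=pickle.load(open('/tmp/wrist.pkl','rb'));p=orn(c,'tree',(284,190),48)
cv2.imwrite('pics/z.png',cv2.resize(c['image'][140:240,230:340,::-1],None,fx=5,fy=5))
c=read_camera('top');hsv=cv2.cvtColor(c['image'],cv2.COLOR_RGB2HSV)
for n,wv in(('star',140),('snowflake',140),('heart',140)): w.WV=wv;print(hsv[SEED[n][1]+3,SEED[n][0]]); orn(c,n,SEED[n],20)
```

```bash
python3 t.py
```

```text
tree orn [ 0.4368 -0.0799] r16.6mm [(1.0, 163.2, 3.0), (2.0, 35.7, 5.6), (3.0, 38.4, 3.6)]
[ 30  42 171]
star orn [0.4259 0.2589] r16.2mm [(5.0, 2.2, 7.3)]
[102  27 167]
snowflake orn [0.6448 0.0938] r16.5mm [(6.0, 14.6, 7.1)]
[  7  52 175]
heart orn [ 0.6308 -0.0974] r16.1mm [(1.0, -12.2, 3.9), (2.0, 80.7, 2.0), (3.0, 50.5, 5.9)]
```

View pics/z.png

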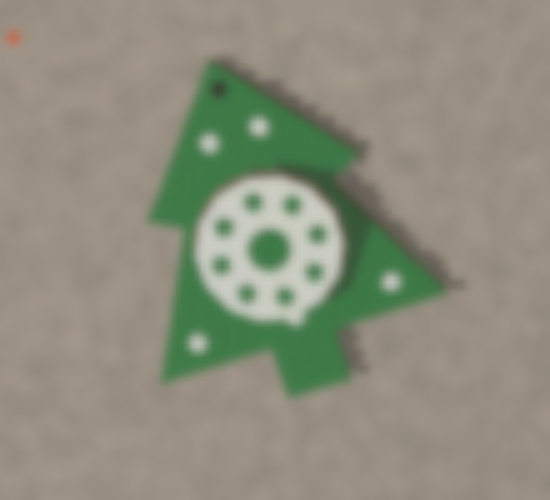

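Run:
```python
from h import *
c=pickle.load(open('/tmp/wrist.pkl','rb'))
P=onplane(c,[(272,152.4),(294,217.4),(262.4,216.4),(320,198)],.006)
d=P[0]-P[1];e=P[3]-P[2];print(np.degrees(np.arctan2(d[1],d[0])),np.degrees(np.arctan2(e[1],e[0]))+90)
```

```text
34.99652502229587 35.064499044868285
```

>>> jog_arm([
  [0.065,[0.0038,-0.0075,0.0438],0],
  [0.065,[0,0,0.0438],0],
  [0.065,[0,0,0.0438],0],
  [0.065,[0,0,0.0438],0],
  [0.065,[0,0,0.0438],0],
  [0.065,[0,0,0.025],0],
  [0.065,[0,0,0.0125],0],
  [0.065,[0,0,0],0],
  [0.065,[0,0,0],0],
], grip_n=12)

```text
t: 2.65
tool_pos: [0.4366, -0.0829, 0.0287]
orientation: [3.109, 0.447, 0.002]
force: [0.2, -1.3, -0.0]
opening: 0.0649
gripper_force: 0.0
```

Scaled: 0.006 m / 0.8 = 0.0075, -0.003 m / 0.8 = -0.0038.

>>> jog_arm([
  [0.065,[0.0013,-0.0038,0.0075],0],
  [0.065,[0,0,0],0],
  [0.028,[0,0,0],0],
  [0.028,[0,0,0],0],
  [0.028,[0,0,0],0],
  [0.028,[0,0,0],0],
  [0.028,[0,0,0],0],
], grip_n=12)

```text
t: 3.35
tool_pos: [0.4362, -0.0788, 0.0217]
orientation: [3.109, 0.449, 0.0]
force: [0.2, -0.9, -0.1]
opening: 0.0334
gripper_force: 12.0
```

```bash
python3 -c "
from h import *
c=snap('wrist','w2.png');s=sensors.read_state();print(s['q'],s['orientation'])"
```

```text
[-2.94596286e-01 -7.65315971e-02  2.10745316e+00  2.02968189e-05
  1.11056293e+00  9.89314270e-01] [3.10930046e+00 4.49077105e-01 1.65965919e-04]
```

View pics/w2.png

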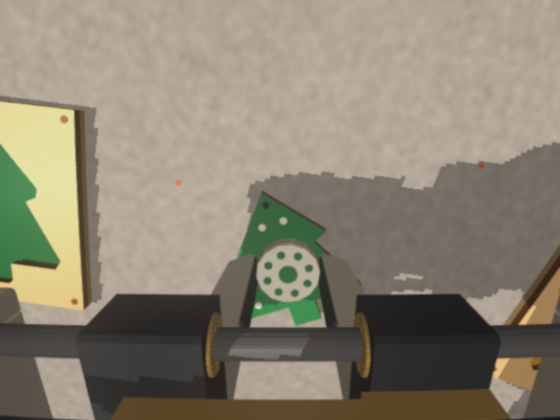

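Scaled: -0.0416 m / 0.8 = -0.052, 0.0093 m / 0.8 = 0.0116, 0.114 rad / 3.1416 = 0.0363.

>>> jog_arm([
  [0.028,[0,0,-0.0375],0],
  [0.028,[0,0,-0.0375],0],
  [0.028,[0.0116,-0.052,0],0],
  [0.028,[0.0116,-0.052,0],0],
  [0.028,[0.0116,-0.052,0],0],
  [0.028,[0.0116,-0.052,0],0],
  [0.028,[0,0,0],0.0363],
  [0.028,[0,0,0],0.0363],
  [0.028,[0,0,0],0.0363],
  [0.028,[0,0,0],0.0363],
  [0.028,[0,0,0],0],
  [0.028,[0,0,0],0],
], grip_n=12)

```text
t: 4.6
tool_pos: [0.4247, 0.0912, 0.0816]
orientation: [3.131, -0.26, -0.0]
force: [-0.2, 0.2, -1.0]
opening: 0.0336
gripper_force: 12.0
```

```bash
python3 -c "
from h import *
c=snap('wrist','w3.png');s=sensors.read_state();print(s['q'],s['tool_pos'],s['orientation'])"
```

```text
[ 9.34545215e-02 -2.00479176e-01  2.09567907e+00  4.58364048e-06
  1.24652326e+00  1.83039746e+00] [0.42469065 0.0912312  0.08157073] [ 3.13073977e+00 -2.60683156e-01 -2.03010010e-04]
```

View pics/w3.png

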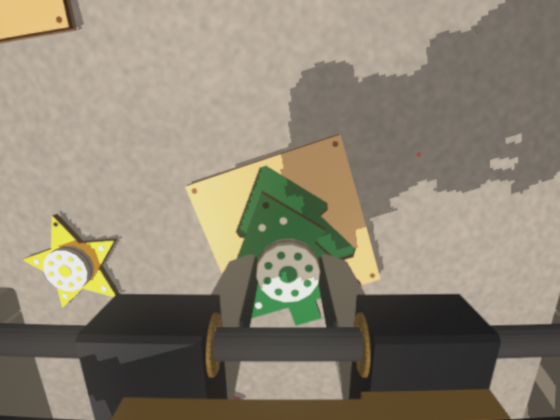

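The tree is held parallel to its recess, so I'll lower it.

Scaled: 0.02 m / 0.8 = 0.025, 0.015 m / 0.8 = 0.0188.

>>> jog_arm([
  [0.028,[0,0,0.025],0],
  [0.028,[0,0,0.0188],0],
  [0.028,[0,0,0.0125],0],
  [0.028,[0,0,0.0063],0],
  [0.028,[0,0,0.0038],0],
  [0.028,[0,0,0.0025],0],
  [0.028,[0,0,0],0],
  [0.028,[0,0,0],0],
], grip_n=12)

```text
t: 5.45
tool_pos: [0.4252, 0.0913, 0.0271]
orientation: [-3.13, 0.265, -0.001]
force: [0.2, 0.4, -1.1]
opening: 0.033
gripper_force: 12.0
```

```bash
python3 -c "
from h import *
s=sensors.read_state();print(s['tool_pos'],s['force'])"
```

```text
[0.42520297 0.09132381 0.02714306] [ 0.24490414  0.41297067 -1.11904295]
```

Scaled: -0.045 m / 0.8 = -0.0563, -0.03 m / 0.8 = -0.0375.

>>> jog_arm([
  [0.028,[0,0,0.0019],0],
  [0.028,[0,0,0],0],
  [0.028,[0,0,0],0],
  [0.038,[0,0,0],0],
  [0.06,[0,0,0],0],
  [0.06,[0,0,0],0],
  [0.06,[0,0,-0.0375],0],
  [0.06,[0,0,-0.0563],0],
  [0.06,[0,0,-0.0563],0],
  [0.06,[0,0,-0.0563],0],
  [0.06,[0,0,0],0],
], grip_n=12)

```text
t: 6.55
tool_pos: [0.4286, 0.0917, 0.1974]
orientation: [-3.128, 0.265, -0.018]
force: [0.7, -0.4, 0.4]
opening: 0.06
gripper_force: 0.0
```

```bash
python3 -c "
from h import *
c=snap('wrist','w4.png')"
```

```text
(no output)
```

View pics/w4.png

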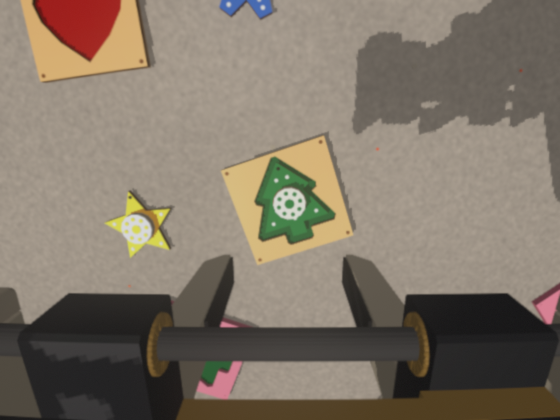

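The tree lies in its recess at (290,204). The star is at (137,229).

Create nxt.py:
```python
from w import *
import sys
from scipy.spatial.transform import Rotation as Ro
def go(p,s=None):
    s=s or sensors.read_state(); R=Ro.from_rotvec(s['orientation']).as_matrix(); d=R.T@(np.r_[p,s['tool_pos'][2]]-s['tool_pos'])
    print('TCP',np.round(s['tool_pos'],4),'yaw %.1f'%np.degrees(np.arctan2(R[1,0],R[0,0])),'tool shift',d.round(4),'q1 %.2f q6 %.2f'%(s['q'][0],s['q'][5]))
```

Run:
```python
from nxt import *
c=pickle.load(open('/tmp/wrist.pkl','rb'))
p=orn(c,'star',(137,229),40); go(p); go((.426,.260))
```

```text
star orn [0.4214 0.2605] r20.9mm [(5.0, 2.7, 6.1)]
TCP [0.4271 0.0915 0.1939] yaw -9.7 tool shift [-3.410e-02 -1.656e-01  1.000e-04] q1 0.09 q6 1.83
TCP [0.4271 0.0915 0.1939] yaw -9.7 tool shift [-2.940e-02 -1.659e-01  1.000e-04] q1 0.09 q6 1.83
```

Scaled: -0.0415 m / 0.8 = -0.0519, 0.04 m / 0.8 = 0.05.

>>> jog_arm([
  [0.06,[-0.0093,-0.0519,0],0],
  [0.06,[-0.0093,-0.0519,0],0],
  [0.06,[-0.0093,-0.0519,0],0],
  [0.06,[-0.0093,-0.0519,0],0],
  [0.06,[0,0,0.05],0],
  [0.06,[0,0,0.05],0],
  [0.06,[0,0,0.05],0],
  [0.06,[0,0,0.025],0],
  [0.06,[0,0,0],0],
  [0.06,[0,0,0],0],
], grip_n=12)

```text
t: 7.6
tool_pos: [0.4226, 0.2594, 0.0493]
orientation: [3.129, -0.265, -0.003]
force: [0.0, 0.1, 0.5]
opening: 0.06
gripper_force: 0.0
```

Run:
```python
from nxt import *
c=snap('wrist','w5.png'); go((.426,.260)); orn(c,'star',(287,250),90)
```

```text
TCP [0.4238 0.26   0.0506] yaw -9.7 tool shift [ 0.0022 -0.0004  0.    ] q1 0.45 q6 2.19
star orn [0.4243 0.2698] r28.1mm [(5.0, 0.6, 1.3)]
```

View pics/w5.png

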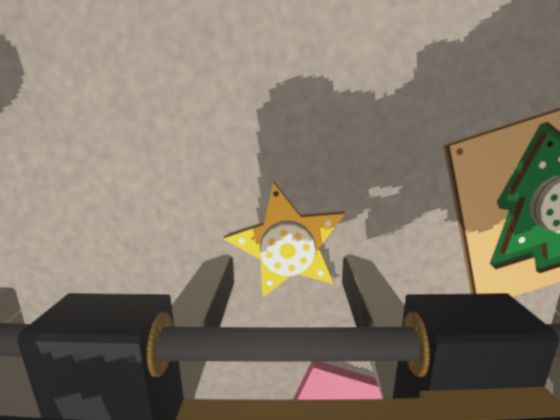

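Star centred between the fingers at (288,250).

Scaled: 0.015 m / 0.8 = 0.0188, 0.002 m / 0.8 = 0.0025.

```bash
python3 -c "
from nxt import *
c=pickle.load(open('/tmp/wrist.pkl','rb'));print(onplane(c,[(288,250)],.016),onplane(c,[(274,183)],.006))"
```

```text
[[0.42589175 0.25795176 0.016     ]] [[0.46590188 0.25965269 0.006     ]]
```

>>> jog_arm([
  [0.06,[0.0025,0,0.0188],0],
  [0.06,[0,0,0.015],0],
  [0.06,[0,0,0],0],
  [0.06,[0,0,0],0],
], grip_n=12)

```text
t: 8.05
tool_pos: [0.4256, 0.2596, 0.0236]
orientation: [-3.13, 0.266, -0.0]
force: [0.1, 0.1, 0.2]
opening: 0.0601
gripper_force: 0.0
```

Scaled: -0.04 m / 0.8 = -0.05, 0.001 m / 0.8 = 0.0013.

>>> jog_arm([
  [0.028,[0,0,0.0013],0],
  [0.028,[0,0,0],0],
  [0.028,[0,0,0],0],
  [0.028,[0,0,0],0],
  [0.028,[0,0,0],0],
  [0.028,[0,0,-0.05],0],
  [0.028,[0,0,-0.05],0],
], grip_n=12)

```text
t: 8.75
tool_pos: [0.4239, 0.2588, 0.1015]
orientation: [3.128, -0.265, -0.006]
force: [1.5, 0.7, -0.0]
opening: 0.0333
gripper_force: 12.0
```

>>> jog_arm([
  [0.028,[0.0121,0.0548,0],0],
  [0.028,[0.0121,0.0548,0],0],
  [0.028,[0.0121,0.0548,0],0],
  [0.028,[0.0121,0.0548,0],0],
  [0.028,[0.0121,0.0548,0],0],
  [0.028,[0.0121,0.0548,0],0],
  [0.028,[0.0121,0.0548,0],0],
  [0.028,[0.0121,0.0548,0],0],
  [0.028,[0.0121,0.0548,0],0],
  [0.028,[0.0121,0.0548,0],0],
  [0.028,[0.0121,0.0548,0],0],
  [0.028,[0.0121,0.0548,0],0],
  [0.028,[0,0,0],0.0279],
  [0.028,[0,0,0],0.0279],
  [0.028,[0,0,0],0],
  [0.028,[0,0,0],0],
], grip_n=12)

```text
t: 10.35
tool_pos: [0.4516, -0.278, 0.102]
orientation: [-3.096, 0.534, 0.0]
force: [0.0, 0.1, -0.6]
opening: 0.0333
gripper_force: 12.0
```

Run:
```python
from nxt import *
c=snap('wrist','w6.png'); go((.4512,-.278))
```

```text
TCP [ 0.4517 -0.2779  0.1021] yaw -19.6 tool shift [-0.0004  0.0003  0.    ] q1 -0.65 q6 1.26
```

View pics/w6.png

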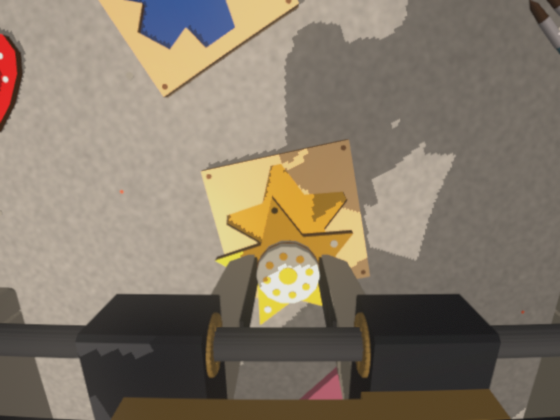

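The star is aligned with its recess.

Scaled: 0.03 m / 0.8 = 0.0375, 0.025 m / 0.8 = 0.0313.

>>> jog_arm([
  [0.028,[0,0,0.0375],0],
  [0.028,[0,0,0.0313],0],
  [0.028,[0,0,0.0125],0],
  [0.028,[0,0,0.0063],0],
  [0.028,[0,0,0.0038],0],
  [0.028,[0,0,0.0013],0],
  [0.028,[0,0,0],0],
  [0.028,[0,0,0],0],
], grip_n=12)

```text
t: 11.2
tool_pos: [0.4523, -0.2785, 0.029]
orientation: [3.095, -0.538, 0.002]
force: [-0.8, -0.0, -0.1]
opening: 0.0334
gripper_force: 12.0
```

Scaled: 0.0015 m / 0.8 = 0.0019, 0.001 m / 0.8 = 0.0013.

>>> jog_arm([
  [0.028,[0,0,0.0019],0],
  [0.028,[0,0,0.0013],0],
  [0.028,[0,0,0],0],
  [0.028,[0,0,0],0],
], grip_n=12)

```text
t: 11.6
tool_pos: [0.4521, -0.2784, 0.0264]
orientation: [3.095, -0.538, 0.001]
force: [-1.7, 0.5, 5.2]
opening: 0.0335
gripper_force: 12.0
```

```bash
python3 -c "
from h import *
s=sensors.read_state();print(s['tool_pos'],s['force'])"
```

```text
[ 0.45205321 -0.27839028  0.02638504] [-1.67797436  0.54447109  5.24235248]
```

Scaled: -0.04 m / 0.8 = -0.05, -0.0384 m / 0.8 = -0.048.

>>> jog_arm([
  [0.038,[0,0,0],0],
  [0.06,[0,0,0],0],
  [0.06,[0,0,0],0],
  [0.06,[0,0,-0.0375],0],
  [0.06,[0,0,-0.05],0],
  [0.06,[0,0,-0.05],0],
  [0.06,[0.0225,-0.048,0],0],
  [0.06,[0.0225,-0.048,0],0],
  [0.06,[0.0225,-0.048,0],0],
  [0.06,[0.0225,-0.048,0],0],
  [0.06,[0.0225,-0.048,0],0],
  [0.06,[0.0225,-0.048,0],0],
  [0.06,[0,0,0.05],0],
  [0.06,[0,0,0.0375],0],
  [0.06,[0,0,0],0],
  [0.06,[0,0,0],0],
], grip_n=12)

```text
t: 13.2
tool_pos: [0.6304, -0.0976, 0.0653]
orientation: [-3.095, 0.538, 0.003]
force: [-0.3, 0.8, 0.6]
opening: 0.0601
gripper_force: 0.0
```

Run:
```python
from nxt import *
c=snap('wrist','w7.png'); go((.631,-.097))
```

```text
TCP [ 0.6317 -0.0981  0.067 ] yaw -19.7 tool shift [-0.0011 -0.0008 -0.    ] q1 -0.23 q6 1.68
```

View pics/w7.png

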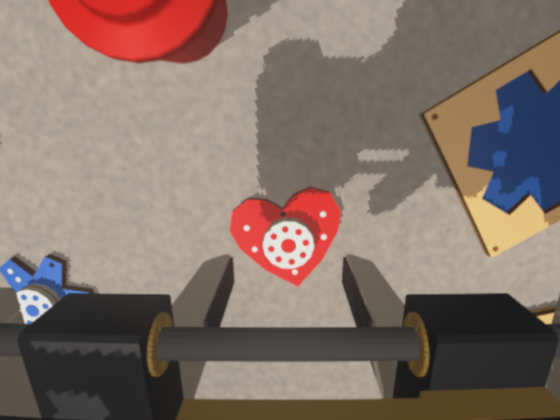

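The heart medallion is at (288,245), its notch at (283,211) and its tip at (297,286). The cup is at the upper left, clear of the fingers.

Scaled: 0.03 m / 0.8 = 0.0375, 0.0125 m / 0.8 = 0.0156.

```bash
python3 -c "
from nxt import *
c=pickle.load(open('/tmp/wrist.pkl','rb'));print(onplane(c,[(288,245)],.016));P=onplane(c,[(283,211),(297,286)],.006);d=P[0]-P[1];print(np.degrees(np.arctan2(d[1],d[0])))"
```

```text
[[ 0.63065776 -0.09865288  0.016     ]]
-9.729449095662472
```

>>> jog_arm([
  [0.06,[-0.0013,0,0.0375],0],
  [0.06,[0,0,0.0156],0],
  [0.06,[0,0,0],0],
  [0.06,[0,0,0],0],
], grip_n=12)

```text
t: 13.65
tool_pos: [0.6307, -0.0977, 0.0243]
orientation: [3.095, -0.539, 0.001]
force: [0.0, -0.2, -0.5]
opening: 0.0602
gripper_force: 0.0
```

Scaled: 0.0018 m / 0.8 = 0.0023.

>>> jog_arm([
  [0.06,[0,0,0.0023],0],
  [0.028,[0,0,0],0],
  [0.028,[0,0,0],0],
  [0.028,[0,0,0],0],
  [0.028,[0,0,0],0],
], grip_n=12)

```text
t: 14.15
tool_pos: [0.6303, -0.0974, 0.0216]
orientation: [3.095, -0.538, 0.0]
force: [-0.4, 0.3, 0.3]
opening: 0.0337
gripper_force: 12.0
```

>>> jog_arm([
  [0.028,[0,0,-0.05],0],
  [0.028,[0,0,-0.05],0],
  [0.028,[-0.015,-0.0471,0],0],
  [0.028,[-0.015,-0.0471,0],0],
  [0.028,[-0.015,-0.0471,0],0],
  [0.028,[-0.015,-0.0471,0],0],
  [0.028,[-0.015,-0.0471,0],0],
  [0.028,[-0.015,-0.0471,0],0],
  [0.028,[-0.015,-0.0471,0],0],
  [0.028,[-0.015,-0.0471,0],0],
  [0.028,[-0.015,-0.0471,0],0],
  [0.028,[0,0,0],-0.0312],
  [0.028,[0,0,0],0],
  [0.028,[0,0,0],0],
], grip_n=12)

```text
t: 15.55
tool_pos: [0.6429, 0.2581, 0.1011]
orientation: [3.117, -0.39, -0.001]
force: [0.8, -0.4, 0.1]
opening: 0.0332
gripper_force: 12.0
```

Run:
```python
from nxt import *
c=snap('wrist','w8.png'); go((.643,.258))
```

```text
TCP [0.643  0.2577 0.1012] yaw -14.3 tool shift [-0.0001 -0.0003 -0.    ] q1 0.31 q6 2.13
```

View pics/w8.png

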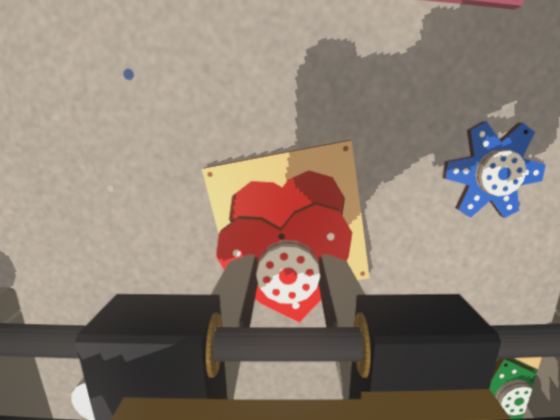

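The heart is aligned with its recess. The pot's cap at (80,400) is below the gripper body's height.

Scaled: 0.03 m / 0.8 = 0.0375, 0.025 m / 0.8 = 0.0313.

>>> jog_arm([
  [0.028,[0,0,0.0375],0],
  [0.028,[0,0,0.0313],0],
  [0.028,[0,0,0.0125],0],
  [0.028,[0,0,0.0063],0],
  [0.028,[0,0,0.0025],0],
  [0.028,[0,0,0.0019],0],
  [0.028,[0,0,0.0013],0],
  [0.028,[0,0,0],0],
  [0.028,[0,0,0],0],
], grip_n=12)

```text
t: 16.5
tool_pos: [0.6434, 0.2587, 0.0275]
orientation: [-3.117, 0.386, -0.001]
force: [-0.4, 0.1, -0.6]
opening: 0.0331
gripper_force: 12.0
```

Scaled: 0.001 m / 0.8 = 0.0013.

>>> jog_arm([
  [0.028,[0,0,0.0013],0],
  [0.028,[0,0,0.0013],0],
  [0.028,[0,0,0],0],
  [0.028,[0,0,0],0],
], grip_n=12)

```text
t: 16.9
tool_pos: [0.6433, 0.2586, 0.0256]
orientation: [-3.118, 0.386, -0.001]
force: [-1.8, -1.4, 5.2]
opening: 0.033
gripper_force: 12.0
```

```bash
python3 -c "
from h import *
s=sensors.read_state();print(s['tool_pos'],s['force'])"
```

```text
[0.64328915 0.25862323 0.02559371] [-1.79314834 -1.35896585  5.23813626]
```

Scaled: -0.04 m / 0.8 = -0.05, 0.0105 m / 0.8 = 0.0131.

>>> jog_arm([
  [0.038,[0,0,0],0],
  [0.06,[0,0,0],0],
  [0.06,[0,0,0],0],
  [0.06,[0,0,-0.0375],0],
  [0.06,[0,0,-0.05],0],
  [0.06,[0,0,-0.05],0],
  [0.06,[0.0131,0.05,0],0],
  [0.06,[0.0131,0.05,0],0],
  [0.06,[0.0131,0.05,0],0],
  [0.06,[0.0131,0.05,0],0],
  [0.06,[0,0,0.05],0],
  [0.06,[0,0,0.0375],0],
  [0.06,[0,0,0],0],
  [0.06,[0,0,0],0],
], grip_n=12)

```text
t: 18.3
tool_pos: [0.6442, 0.0931, 0.0646]
orientation: [3.118, -0.386, -0.003]
force: [0.6, -0.2, -0.2]
opening: 0.0599
gripper_force: 0.0
```

Run:
```python
from nxt import *
c=snap('wrist','w9.png'); go((.645,.0935))
```

```text
TCP [0.6455 0.0934 0.0662] yaw -14.1 tool shift [-0.0005  0.     -0.    ] q1 0.07 q6 1.88
```

View pics/w9.png

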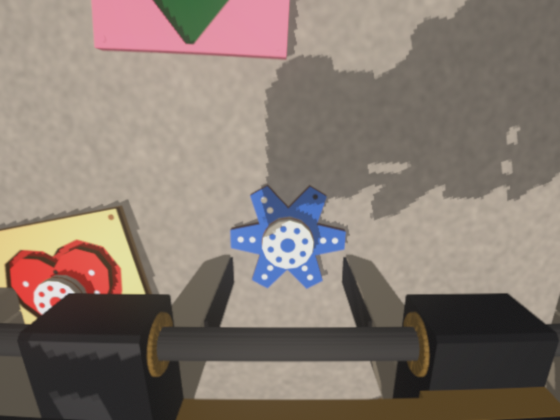

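The snowflake is centred at (288,243), with the heart seated at the left.

Scaled: 0.03 m / 0.8 = 0.0375, 0.0125 m / 0.8 = 0.0156.

```bash
python3 -c "
from nxt import *
c=pickle.load(open('/tmp/wrist.pkl','rb'));print(onplane(c,[(288,243)],.016));P=onplane(c,[(231.5,239),(347,238.5)],.006);d=P[0]-P[1];print(np.degrees(np.arctan2(d[1],d[0])))"
```

```text
[[0.64607082 0.09171803 0.016     ]]
76.19082529617994
```

>>> jog_arm([
  [0.06,[0,0,0.0375],0],
  [0.06,[0,0,0.0156],0],
  [0.06,[0,0,0.0019],0],
  [0.06,[0,0,0],0],
  [0.028,[0,0,0],0],
  [0.028,[0,0,0],0],
  [0.028,[0,0,0],0],
  [0.028,[0,0,0],0],
], grip_n=12)

```text
t: 19.15
tool_pos: [0.645, 0.0931, 0.0213]
orientation: [-3.118, 0.386, -0.001]
force: [0.3, 0.1, 3.4]
opening: 0.0335
gripper_force: 12.0
```

Scaled: -0.04 m / 0.8 = -0.05, 0.0392 m / 0.8 = 0.049, 0.06 rad / 3.1416 = 0.0191.

>>> jog_arm([
  [0.028,[0,0,-0.05],0],
  [0.028,[0,0,-0.05],0],
  [0.028,[0.0113,0.049,0],0],
  [0.028,[0.0113,0.049,0],0],
  [0.028,[0.0113,0.049,0],0],
  [0.028,[0.0113,0.049,0],0],
  [0.028,[0.0113,0.049,0],0],
  [0.028,[0.0113,0.049,0],0],
  [0.028,[0.0113,0.049,0],0],
  [0.028,[0.0113,0.049,0],0],
  [0.028,[0.0113,0.049,0],0],
  [0.028,[0,0,0],0.0191],
  [0.028,[0,0,0],0],
  [0.028,[0,0,0],0],
], grip_n=12)

```text
t: 20.55
tool_pos: [0.6372, -0.2683, 0.1006]
orientation: [-3.105, 0.477, 0.001]
force: [-0.8, 0.1, -0.5]
opening: 0.0335
gripper_force: 12.0
```

Run:
```python
from nxt import *
c=snap('wrist','w10.png'); go((.638,-.2692))
```

```text
TCP [ 0.6373 -0.2679  0.1007] yaw -17.4 tool shift [ 0.001  0.001 -0.   ] q1 -0.47 q6 1.40
```

View pics/w10.png

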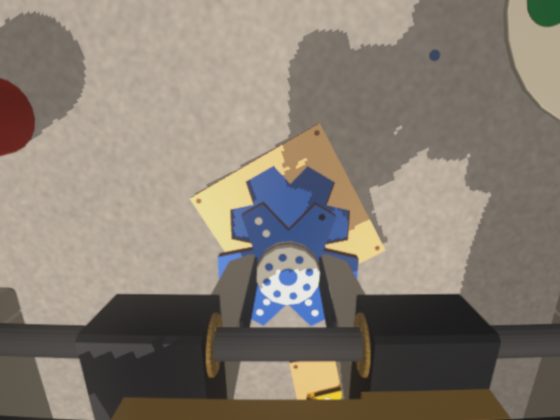

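The snowflake is aligned with its recess.

Scaled: 0.03 m / 0.8 = 0.0375, 0.001 m / 0.8 = 0.0013.

>>> jog_arm([
  [0.028,[0.0013,0.0013,0.0375],0],
  [0.028,[0,0,0.0313],0],
  [0.028,[0,0,0.0125],0],
  [0.028,[0,0,0.0063],0],
  [0.028,[0,0,0.0025],0],
  [0.028,[0,0,0.0019],0],
  [0.028,[0,0,0.0013],0],
  [0.028,[0,0,0],0],
  [0.028,[0,0,0],0],
], grip_n=12)

```text
t: 21.5
tool_pos: [0.6383, -0.2703, 0.027]
orientation: [3.105, -0.479, 0.001]
force: [-0.1, 0.7, -0.4]
opening: 0.0333
gripper_force: 12.0
```

Scaled: 0.001 m / 0.8 = 0.0013.

>>> jog_arm([
  [0.028,[0,0,0.0013],0],
  [0.028,[0,0,0],0],
  [0.028,[0,0,0],0],
], grip_n=12)

```text
t: 21.8
tool_pos: [0.6379, -0.2701, 0.0253]
orientation: [-3.105, 0.479, 0.0]
force: [0.2, -0.4, -0.1]
opening: 0.0332
gripper_force: 12.0
```

```bash
python3 -c "
from h import *
s=sensors.read_state();print(s['tool_pos'],s['force'])"
```

```text
[ 0.63793194 -0.2701173   0.02531755] [ 0.15421529 -0.40017491 -0.08215663]
```

Scaled: 0.0007 m / 0.8 = 0.0009.

>>> jog_arm([
  [0.028,[0,0,0.0009],0],
  [0.028,[0,0,0],0],
  [0.028,[0,0,0],0],
], grip_n=12)

```text
t: 22.1
tool_pos: [0.6381, -0.2701, 0.0252]
orientation: [3.105, -0.479, 0.0]
force: [-3.3, 1.7, 5.0]
opening: 0.0336
gripper_force: 12.0
```

Contact. Release, retreat out of the way, then check.

Scaled: -0.04 m / 0.8 = -0.05, 0.035 m / 0.8 = 0.0438.

>>> jog_arm([
  [0.038,[0,0,0],0],
  [0.06,[0,0,0],0],
  [0.06,[0,0,0],0],
  [0.06,[0,0,-0.0375],0],
  [0.06,[0,0,-0.05],0],
  [0.06,[0,0,-0.05],0],
  [0.06,[0,0,-0.05],0],
  [0.06,[-0.0375,0.0438,0],0],
  [0.06,[-0.0375,0.0438,0],0],
  [0.06,[-0.0375,0.0438,0],0],
  [0.06,[-0.0375,0.0438,0],0],
  [0.06,[-0.0375,0.0438,0],0],
  [0.06,[-0.0375,0.0438,0],0],
  [0.06,[-0.0375,0.0438,0],0],
  [0.06,[-0.0375,0.0438,0],0],
  [0.06,[-0.0375,0.0438,0],0],
  [0.06,[0,0,0],0],
], grip_n=12)

```text
t: 23.8
tool_pos: [0.281, -0.4917, 0.1746]
orientation: [3.102, -0.487, -0.002]
force: [-0.2, 0.2, 0.5]
opening: 0.0602
gripper_force: 0.0
```

Run:
```python
from h import *
a=snap('top')['image'][70:300,180:480,::-1]; cv2.imwrite('pics/end.png',cv2.resize(a,None,fx=2.6,fy=2.6))
c=snap('top');d=c['depth']
```

```text
(no output)
```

View pics/end.png

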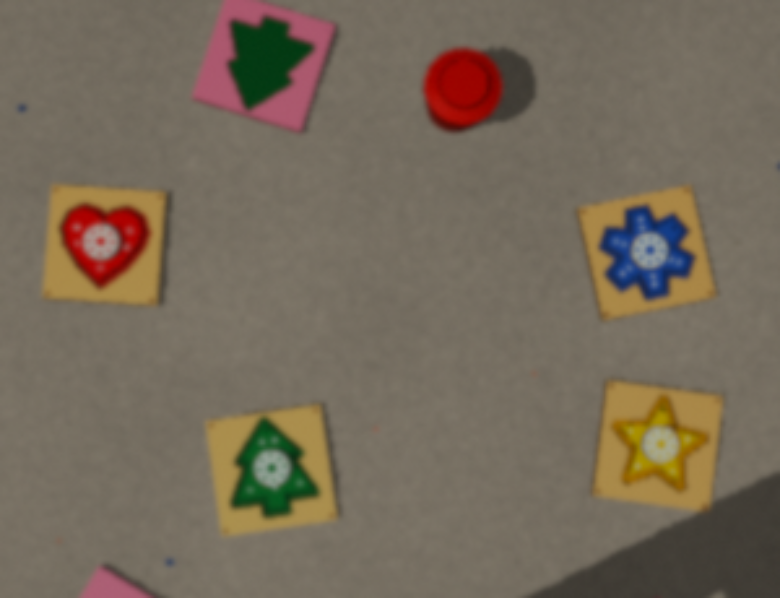

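All four ornaments are centred in their trays: heart (100,242), snowflake (650,250), tree (271,468), star (660,445). The cup has not moved.

```bash
python3 -c "
from plant import robot
print(robot.close_job())"
```

```text
the job is handed in; nothing more can be done
None
```

I laid all four ornaments painted face up in their matching trays, lowering each to the floor before releasing it; the final picture shows them centred and aligned, the cup and pot were not touched, and I handed the job in at about 24 s.

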